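# Bring the lantern bar over the incense burner and still it

### The arm

A 6-joint arm with a two-finger parallel gripper is mounted at the origin on the work surface. World frame = base frame: x ahead of the robot, y to its left, z up, the work surface at z = 0. Lengths are in mm, angles in rad, forces in N, time in s.
With the tool pointing down it reaches from about 400 to 925 mm from the base axis. Payload 12.5 kg.
Tool frame: the origin (TCP) lies midway between the tips of the shut fingers; the grasp point (between the pads) lies 19 mm behind it; z points along the fingers, y is the line along which they close (so a half turn about z gives the same grasp; the last joint's range is limited). The gripper opens to 95 mm and grips with 3 to 60 N. Pads are 20 mm wide; open, the fingers measure 119 mm over their backs; the gripper's body (75 mm by 180 mm) begins 59 mm behind the grasp point.
Start: joints at [-1.329, 0.491, 1.559, -0, 1.092, -0.106], TCP at [213.042, -587.588, 214.661] pointing down, gripper open.
Joint ranges: [-3.1, 3.1], [-0.84, 2.19], [0.05, 2.79], [-1.13, 4.28], [0.06, 2.93], [-2.69, 2.69]. Speed limits (rad/s): [2.22, 2.22, 2.79, 3.14, 3.14, 3.14].

### API

Orientations are given as [roll, pitch, yaw] about the fixed x, y, z axes, in that order (R = Rz(yaw) Ry(pitch) Rx(roll)).
In Python, from cell import env gives the robot as it stands.
- The arm moves only by the shell command python3 -m inch 'ROWS'. ROWS is JSON, a list of rows, each a list of 7 numbers: the turn, a rotation vector about the tool's x, y, z in rad, then the shift along the tool's x, y, z in cm, then the closure, from -1 (fully open) to 1 (shut). A call has 1 to 20 rows; each row shifts and turns the commanded pose from where the row before left it, along the tool's axes as they then stand; what a row does not reach is not made up. A row lasts 1/8 s, in which the tool goes at most 62.5 mm and 10.7 degrees, less where a joint would pass 70% of its speed; a pose out of reach is approached as far as the arm can. A call with a gripper value outside its range is refused whole. The fingers move at their own pace and stop on an object; the grip force is fixed at half the most. Time passes only in rows, so rows that do not move let the fingers close. It gives the time, the measured TCP pose, the force, the opening and the grip force at its end, in the units of the state.
- env.state(): the state, without advancing time (a new reading comes with each control period).
- env.read_camera(name): name is "scene" or "top" or "wrist"; returns a dict with "img" (400x640x3 uint8, red, green, blue), "depth" (400x640 float32, mm along the optical axis (not along the pixel's ray), 0 where there is no reading), "fx", "fy", "cx", "cy" (pixels), "D" ([k1, k2, p1, p2, k3] as OpenCV has them; the pictures are not rectified), "position" and "orientation" of the camera in the world. Camera axes: x right, y down, z forward; pixel columns grow to the right and rows downward; lengths in mm; the calibration is good to about 2 mm. A picture is of the moment at which its call begins.
- env.job_done(): hands the job in; it is judged then, once.
Trained networks look in a picture, given as the dict that the camera call returned (one of the last four; its "shot" number tells which), for a name from the list of things; names that differ only in an ending like _2 or _b are one class to them, and where a whole thing is asked for, a point or a joint stands for the part that bears it (a point fixed in the world has none). Each returns a list of dicts, best first, with "score" (0 to 1); they miss things now and then, are a little off and sometimes report something else, mostly with a low value. They report only what shows in the picture. A call takes as long as a camera call. They do not tell look-alikes from the thing itself.
- env.find_in(picture, target): "centre" ([x, y, z] in mm, in the coordinates of the camera as it stood for that picture, good to about 4 mm: the middle of the surface that is visible of it).
- env.trace(picture, target): "mask" (400x640 bool, what is visible of it).
The state is a dict: "t": time; "joints": joint angles; "qvel": joint speeds; "tau": joint torques, N m; "eef_pos": TCP position; "tcp_rot": TCP orientation; "ft_force": force on the tool from outside, world axes, zero at the start; "moment": the same for the moment, N m; "opening": opening from 0.0 (shut) to 1.0 (fully open); "grip_force": force on a finger pad.
Only numpy, scipy, OpenCV 4.12 (cv2) and the standard library are available. Lean on these libraries where they do the work, as an engineer would, in place of code of your own. Each camera call takes 0.05 s, during which the arm holds its last target. There are 200 camera calls.

### The job

Take the wooden knob of the trolley and draw the lantern bar along its rail, so that the bar's end slides off the stack of bricks and the bar hangs free. Bring it over the brass incense burner, stop its swinging by moving the trolley alone until it hangs level and still, centred over the burner for a few seconds, then let go of the knob and leave it hanging there. The lanterns are hot: do not touch the lantern bar, do not let it rock wildly or strike the burner or bang on the bricks, and leave the bricks, the burner, the tea cup and the jar where they stand.

Things in the scene. Friction and masses are not known exactly. Their poses are not given: they have to be found in the camera images.
- gantry: Overhead rail, fixed: round steel bar 16 mm thick, 840 mm long, its axis 279 mm above the table, on two red posts 25 mm square and 312 mm high (each on a foot 140 x 70 mm). Origin on the table below the rail's middle; the rail runs along this body's y axis, which is turned by up to 0.12 rad from the world's.
- trolley: Small blue trolley (34 x 60 mm, its top 19 mm above the rail's axis) that slides along the rail, nominal mass 0.35 kg, with a dragging friction of about 2 N and 3 N per m/s, so that it stays where it is left. Origin on the rail's axis; axes as those of the gantry. It can travel from -210 to +160 mm along the gantry's y axis and starts on the +y side.
- knob (a point): Grasp point on the trolley's knob: an upright round wooden knob, 30 mm in diameter, from 298 to 348 mm above the table; this point is on its axis, 329 mm above the table (50 mm above the rail's axis). Any grasp yaw fits. Best gripped from above.
- lamp_bar: Lantern bar: brass bar 356 mm long along its own y axis, a red lantern (58 mm wide, 66 mm high) under it at 132 mm each side. Origin on the pivot, 22 mm below the rail's axis under the trolley; rocks freely about its own x axis (the gantry's x) as a pendulum. Its angle is the turn about x, positive with the +y end high, 0 hanging level. Starts at rest at +0.35 rad, propped on the bricks.
- pointer (a point): Tip of the brass pointer below the middle of the lantern bar, 70 mm below its pivot: the point to centre over the burner. Nominal bar: 0.5 kg, centre of mass 50 mm below the pivot, swing period 1.28 s, angle'' = -23.9 x angle - 2.44 x trolley acceleration along the gantry's +y (m/s2), i.e. a pendulum 0.41 m long; next to no damping (a swing takes some 35 s to fall to a third).
- bricks: Stack of four bricks stuck together, 9 kg, 240 mm (x) x 115 mm (y) x 212 mm high, beneath the rail on its +y side, parallel to it; origin at the centre of its underside. The bar's foot leaves the edge nearest the rail's middle when the trolley is about 255 mm from the stack's centre along the rail.
- burner: Brass incense burner, 1.5 kg, round, 100 mm in diameter, 52 mm high with stubs of incense up to 64 mm; origin at the centre of its underside. It stands beneath the rail, somewhere between 40 and 170 mm on the -y side of the rail's middle.
- tea_cup: White tea cup, 72 mm wide, 60 mm high, on the robot's side of the rail: leave alone.
- oil_jar: Amber glass jar, 64 mm wide, 75 mm high, on the robot's side of the rail: leave alone.
- foot (a point): Lowest point of the bar's +y end: both ends (at 172 mm) turn down into a 12 mm thick foot with a round tip 111 mm below the pivot. This one is propped on the bricks at the start; drawn off the bricks' edge it drops and the bar rocks by about 0.3 rad.
Things that resemble listed ones, but are neither listed nor needed, are in the scene too. Leave any black or turquoise look-alike of the burner alone.

How it is judged:
By the outcome, as a careful person would: the job done as asked, in the order asked, and still so for the second after the job is handed in, with the robot touching nothing.
It also fails if it takes over 42 s, if anything falls off the work surface, if the arm or the gripper's body presses on something with over 40 N, if the wrist force passes 120 N, or if a joint passes its speed limit or range.

## Working session

There is one attempt and no reset: what is moved stays moved. The work goes in short steps, Python scripts to look and compute and a shell command to move; the robot and the scene stay as the last step left them, time stands still between calls to the robot, and variables do not carry over. Pictures are saved under pics/ and viewed, at most 10 in all, crops included, and the job is handed in when it is done.

```bash
ls; mkdir -p pics; cat > h.py <<'E'
import numpy as np, cv2
from scipy.spatial.transform import Rotation as R
from cell import env
def w(p,c):
    o=np.array(p['orientation']); 
    M=R.from_euler('xyz',o).as_matrix() if o.shape==(3,) else (o if o.shape==(3,3) else None)
    return M@np.array(c)+np.array(p['position'])
E
cat > a.py <<'E'
from h import *
ps={}
for n in ['scene','top']:
    p=env.read_camera(n); cv2.imwrite(f'pics/{n}0.png',p['img'][:,:,::-1])
    print(n,p['position'],p['orientation'],p['fx'],p['D'])
    for t in ['knob','trolley','burner','bricks','lamp_bar','tea_cup','oil_jar','pointer','foot','gantry']:
        for d in env.find_in(p,t)[:4]:
            c=np.array(d['centre']); px=(p['fx']*c[0]/c[2]+p['cx'],p['fy']*c[1]/c[2]+p['cy'])
            print(t,round(d['score'],2),w(p,c).round(1),np.round(px))
print(env.state())
E
python3 a.py
```

```text
pics
scene [1050.60376107  540.3450525  1142.05696977] [-2.4735407  -0.01016101  2.42973055] 518.0642882678932 [-0.00350258  0.          0.          0.          0.        ]
knob 0.83 [581.6  92.6 263.6] [338. 220.]
trolley 0.57 [587.8  92.  260.2] [335. 223.]
burner 0.89 [ 425.2 -344.4   55.7] [273. 143.]
burner 0.84 [ 718.8 -319.3   48.7] [193. 200.]
burner 0.74 [ 751.6 -155.3   54.7] [217. 244.]
burner 0.59 [ 608.1 -187.9   52.2] [255. 208.]
bricks 0.8 [622.7 276.1 212. ] [384. 303.]
lamp_bar 0.56 [582.2 138.2 233. ] [351. 242.]
tea_cup 0.92 [ 400.2 -223.3   35.8] [306. 167.]
tea_cup 0.3 [583.6 140.2 238.3] [352. 242.]
oil_jar 0.96 [418.7  12.   74.7] [359. 211.]
pointer 0.82 [580.6 141.9 234.2] [353. 243.]
foot 0.88 [583.8 140.5 232.4] [352. 244.]
gantry 0.73 [578.9 106.9 241.6] [343. 230.]
top [ 481.64446054  -23.72077559 1222.23752816] [-3.04854421  0.00451073 -1.54762266] 380.90173577193684 [-0.09283778  0.          0.          0.          0.        ]
knob 0.94 [570.8  85.5 285.2] [280. 202.]
trolley 0.95 [571.3  82.5 284.7] [281. 202.]
trolley 0.65 [568.9 197.6 263.5] [237. 20
[... 560 characters left out ...]
8 [579.4 -15.1 284.3] [321. 200.]
{'t': 1.1, 'joints': array([-1.32862386e+00,  4.90849157e-01,  1.55894680e+00, -8.62402457e-06,
        1.09171481e+00, -1.05592084e-01]), 'qvel': array([-0.00062024,  0.00102618, -0.00122766,  0.00068017,  0.0002735 ,
        0.00015383]), 'tau': array([-1.47910217e-03, -6.12487006e+01, -2.58431643e+01,  6.92556356e-02,
        4.43962659e-02,  8.82443601e-06]), 'eef_pos': array([ 213.01955375, -587.56615241,  214.67640247]), 'tcp_rot': array([3.14151203e+00, 1.62415648e-05, 3.47768528e-01]), 'ft_force': array([-0.11497034,  0.38519773,  0.06953433]), 'moment': array([-0.02477381,  0.08184673, -0.04172537]), 'grip_force': 0.0, 'opening': 0.9974054478493211}
```

View images.

View pics/scene0.png

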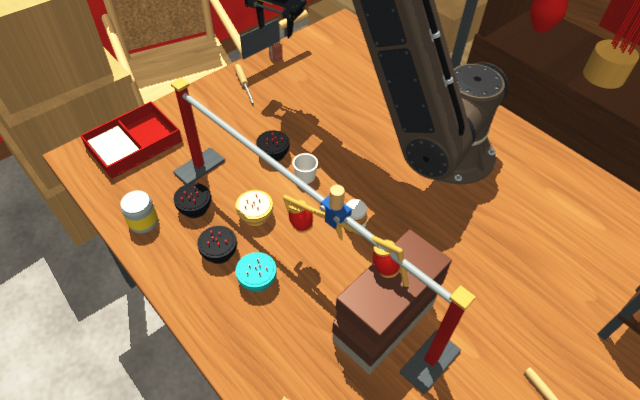

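View pics/top0.png

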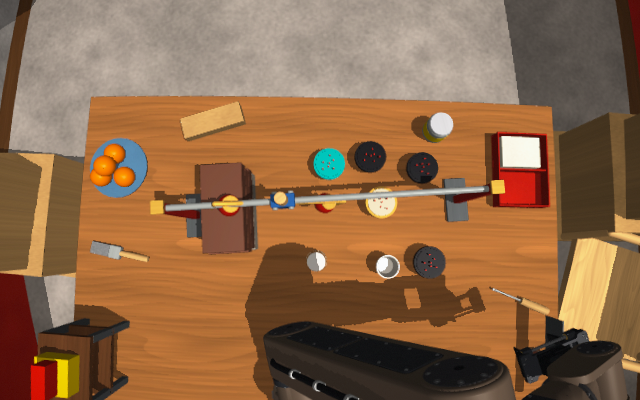

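```bash
cat > b.py <<'E'
from h import *
from scipy import ndimage as nd
def cloud(p):
    K=np.array([[p['fx'],0,p['cx']],[0,p['fy'],p['cy']],[0,0,1]])
    v,u=np.mgrid[:400,:640]
    n=cv2.undistortPoints(np.c_[u.ravel(),v.ravel()].astype(np.float32).reshape(-1,1,2),K,np.array(p['D'])).reshape(400,640,2)
    d=p['depth'][...,None]
    c=np.concatenate([n*d,d],2)
    M=R.from_euler('xyz',p['orientation']).as_matrix()
    return c@M.T+p['position']
for n in ['scene','top']:
    p=env.read_camera(n); W=cloud(p); im=p['img'].astype(int); hsv=cv2.cvtColor(p['img'],cv2.COLOR_RGB2HSV)
    ok=p['depth']>0
    m=ok&(W[...,2]>300)&(W[...,2]<360)&(W[...,0]>400)&(W[...,0]<800)&(abs(W[...,1])<550)
    L,k=nd.label(m)
    for i in range(1,k+1):
        q=W[L==i]
        if len(q)>20: print(n,'blob z>300',len(q),np.median(q,0).round(1),q.min(0).round(),q.max(0).round(),np.argwhere(L==i).mean(0).round())
    # rail axis points
    m=ok&(W[...,2]>255)&(W[...,2]<292)&(W[...,0]>450)&(W[...,0]<700)&(hsv[...,1]<60)
    q=W[m]; f=np.polyfit(q[:,1],q[:,0],1); 
    for _ in range(3):
        r=q[:,0]-np.polyval(f,q[:,1]); q=q[abs(r)<12]; f=np.polyfit(q[:,1],q[:,0],1)
    print('rail x=',f,'z',np.median(q[:,2]),len(q), q[:,1].min(),q[:,1].max())
    for d in env.trace(p,'burner')[:5]:
        mm=d['mask']&ok; q=W[mm]; col=im[mm].mean(0).round()
        t=q[(q[:,2]>42)&(q[:,2]<75)]
        if len(t)>20:
            c,r=cv2.minEnclosingCircle(t[:,:2].astype(np.float32)); print('burner',d['score'],col,np.round(c),round(r),np.median(t,0).round(1))
    for d in env.trace(p,'bricks')[:1]:
        mm=d['mask']&ok; q=W[mm]; q=q[abs(q[:,2]-212)<8]; print('bricks',cv2.minAreaRect(q[:,:2].astype(np.float32)))
    for d in env.trace(p,'knob')[:2]:
        mm=d['mask']&ok; q=W[mm]; print('knob',d['score'],len(q),np.median(q,0).round(1),q.min(0),q.max(0))
    np.savez(f'{n}.npz',W=W)
p_=cv2.imread('pics/scene0.png')[120:300,170:430]; cv2.imwrite('pics/crop1.png',cv2.resize(p_,None,fx=3,fy=3))
print(env.state()['t'])
E
python3 b.py
```

```text
scene blob z>300 165 [ 623.2 -444.2  311.2] [ 602. -468.  300.] [ 640. -427.  316.] [ 84. 180.]
scene blob z>300 332 [583.2  86.  338.2] [563.  59. 300.] [593.  95. 350.] [197. 337.]
scene blob z>300 95 [566.2 238.1 305.2] [559. 216. 300.] [571. 251. 314.] [249. 396.]
scene blob z>300 364 [553.2 387.9 310.8] [532. 370. 302.] [569. 405. 315.] [298. 462.]
rail x= [-8.37513709e-02  5.86173339e+02] z 284.8525297587193 1934 -436.8802691691234 373.194048386927
burner 0.93 [53. 45. 44.] [ 714. -328.] 52 [ 717.7 -324.2   53. ]
burner 0.88 [50. 42. 41.] [ 425. -350.] 52 [ 423.4 -346.5   53. ]
burner 0.81 [ 91. 227. 222.] [720. -35.] 49 [722.7 -31.6  52.8]
burner 0.72 [230. 216. 178.] [ 602. -198.] 51 [ 605.5 -194.2   52.9]
burner 0.7 [68. 60. 58.] [ 744. -164.] 51 [ 748.5 -161.4   52.7]
bricks ((562.1112670898438, 252.31268310546875), (242.7321319580078, 115.8446273803711), 5.174715995788574)
knob 0.79 2809 [583.5  92.  261.9] [ 345.31099899 -191.34221314   -6.26621212] [614.07110765 282.37565261 350.33883859]
top blob z>300 200 [ 618.9 -446.9  312. ] [ 601. -467.  304.] [ 636. -431.  316.] [187. 497.]
top blob z>300 161 [572.6  78.3 347.4] [560.  65. 301.] [589. 101. 352.] [199. 280.]
top blob z>300 191 [550.2 384.3 312.2] [535. 368. 302.] [568. 405. 317.] [207. 157.]
top blob z>300 73 [561.4 232.6 306. ] [556. 211. 300.] [567. 250. 313.] [204. 219.]
rail x= [-8.26554411e-02  5.81785461e+02] z 285.81202404086207 1554 -437.35860881836805 375.4347662951155
burner 0.88 [ 15. 187. 176.] [718. -35.] 49 [717.  -35.7  53.4]
burner 0.78 [69. 60. 57.] [ 421. -351.] 51 [ 419.7 -349.5   53.7]
burner 0.75 [233. 209. 156.] [ 599. -199.] 49 [ 591.1 -199.    53.3]
burner 0.62 [43. 36. 37.] [ 714. -329.] 49 [ 713.2 -327.1   53.3]
bricks ((561.6785278320312, 251.55227661132812), (238.84629821777344, 116.86280059814453), 4.602293968200684)
1.5
```

View pics/crop1.png

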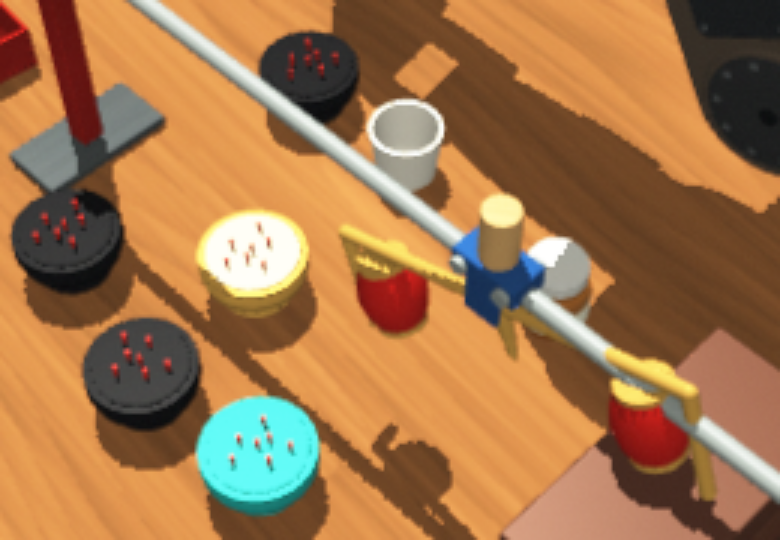

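Candidates: brass bowl at scene (255,207) / top (381,203); black bowls at (273,143), (193,200), (217,244); turquoise at (257,271). The pale-gold bowl at (255,207) is the only brass one, and the only one beneath the rail, and the crop shows this. Burner centre is about (600,-198). The knob is at scene (337,197), about (577,80), and the rail is turned by +0.083 rad.

```bash
python3 -m inch '[[0,0,0.13,0,0,-5,-1],[0,0,0.135,0,0,-5,-1],[0,0,0,0,0,-5,-1],[0,0,0,0,0,-5,-1]]'; python3 -m inch '[[0,0,0,0,0,0,-1]]'; python3 -m inch '[[0,0,0,2.6,-4,-0.2,-1],[0,0,0,2.6,-4,-0.2,-1],[0,0,0,2.6,-4,-0.2,-1],[0,0,0,2.6,-4,-0.2,-1],[0,0,0,2.6,-4,-0.2,-1],[0,0,0,2.6,-4,-0.2,-1],[0,0,0,2.6,-4,-0.2,-1],[0,0,0,2.6,-4,-0.2,-1],[0,0,0,2.6,-4,0,-1],[0,0,0,2.6,-4,0,-1],[0,0,0,2.6,-4,0,-1],[0,0,0,2.6,-4,0,-1],[0,0,0,2.6,-4,0,-1],[0,0,0,2.6,-4,0,-1],[0,0,0,2.6,-4,0,-1],[0,0,0,2.6,-3.6,0,-1]]';  python3 -m inch '[[0,0,0,0,0,0,-1]]'
```

```text
t: 2.0
eef_pos: [213.0, -587.3, 416.4]
tcp_rot: [3.141, -0.0, 0.083]
ft_force: [1.2, -0.6, -0.2]
opening: 1.0
grip_force: 0.0
t: 2.12
eef_pos: [213.2, -588.1, 418.7]
tcp_rot: [3.135, -0.001, 0.083]
ft_force: [-1.1, -0.8, -0.4]
opening: 1.001
grip_force: 0.0
t: 4.12
eef_pos: [575.4, 82.3, 429.6]
tcp_rot: [3.142, 0.001, 0.083]
ft_force: [0.5, -1.0, 0.7]
opening: 1.003
grip_force: 0.0
t: 4.25
eef_pos: [575.7, 82.8, 428.6]
tcp_rot: [-3.141, 0.003, 0.086]
ft_force: [-0.5, 0.1, -0.2]
opening: 1.001
grip_force: 0.0
```

```bash
cat > c.py <<'E'
from h import *
from b0 import cloud
p=env.read_camera('wrist'); cv2.imwrite('pics/w1.png',p['img'][:,:,::-1]); W=cloud(p); ok=p['depth']>0
print(p['position'],p['orientation'])
hsv=cv2.cvtColor(p['img'],cv2.COLOR_RGB2HSV)
for d in env.find_in(p,'knob')[:2]: print(d['score'],w(p,d['centre']).round(1))
m=ok&(W[...,2]>338)&(W[...,2]<356)&(np.hypot(W[...,0]-577,W[...,1]-80)<40)
q=W[m]; print(len(q),np.median(q,0),cv2.minEnclosingCircle(q[:,:2].astype(np.float32)),np.argwhere(m).mean(0))
m=ok&(abs(W[...,2]-284)<7)&(hsv[...,1]<60); q=W[m]; q=q[abs(q[:,0]-(584-.083*q[:,1]))<15]
print('rail',np.polyfit(q[:,1],q[:,0],1),q[:,1].min(),q[:,1].max(),q[:,2].max())
for n in ['scene','top']:
    W=np.load(n+'.npz')['W']; m=(W[...,2]>344)&(W[...,2]<356)&(np.hypot(W[...,0]-577,W[...,1]-80)<40); q=W[m]; print(n,len(q),q.mean(0),cv2.minEnclosingCircle(q[:,:2].astype(np.float32)))
E
python3 - <<'E'
s=open('b.py').read(); i=s.index('for n in'); open('b0.py','w').write(s[:i])
E
python3 c.py
```

```text
[648.83639355  89.8798015  598.03151803] [ 2.87896235e+00 -4.63808093e-04 -1.48535978e+00]
0.65 [583.2  87.1 290. ]
1176 [578.45092858  80.72433364 347.29696377] ((576.966796875, 80.59832763671875), 14.87894058227539) [203.93452381 325.51870748]
rail [-8.26149642e-02  5.84934639e+02] -235.69292475945133 376.04349418939944 288.9514250616511
scene 135 [577.5453834   80.52362447 347.27679543] ((576.3441162109375, 79.61353302001953), 15.477681159973145)
top 123 [574.96973327  80.06857253 348.01017227] ((574.9912719726562, 80.07133483886719), 14.487951278686523)
```

View pics/w1.png

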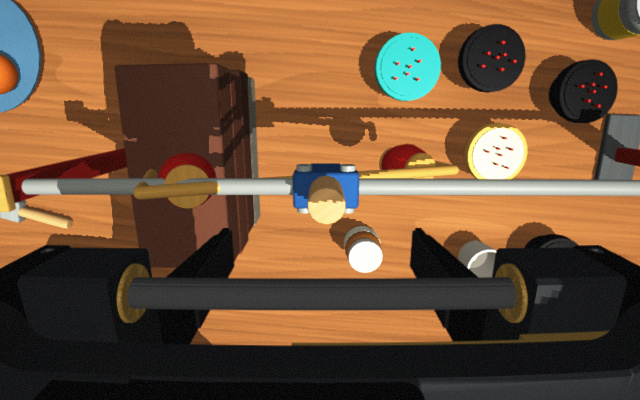

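The knob is at wrist pixel (326,204), between the fingers. Wrist, scene and top all agree on (577,80.4) with its top at 348. Descending and gripping.

```bash
python3 -m inch '[[0,0,0,0.1,0.25,3,-1],[0,0,0,0,0,3,-1],[0,0,0,0,0,3,-1],[0,0,0,0,0,2,-1],[0,0,0,0,0,0.9,-1],[0,0,0,0,0,0,-1],[0,0,0,0,0,0,0.9],[0,0,0,0,0,0,0.9],[0,0,0,0,0,0,0.9],[0,0,0,0,0,0,0.9],[0,0,0,0,0,0,0.9]]'; cat >> b0.py <<'E'
E
python3 -c "
from h import *
s=env.state();print(s['ft_force'],s['moment'],s['joints'])"
```

```text
t: 5.72
eef_pos: [576.2, 78.3, 311.6]
tcp_rot: [3.141, -0.0, 0.083]
ft_force: [0.1, 0.6, -0.3]
opening: 0.531
grip_force: 0.0
[ 0.0856239   0.59407354 -0.32721268] [0.04699426 0.01427128 0.04957876] [ 2.14918621e-02  3.45929297e-01  1.53170828e+00 -1.13850575e-04
  1.26390457e+00  1.50944451e+00]
```

```bash
python3 -m inch '[[0,0,0,0,0,0,1],[0,0,0,0,0,0,1],[0,0,0,0,0,0,1],[0,0,0,0,0,0,1],[0,0,0,0,0,0,1]]'
```

```text
t: 6.35
eef_pos: [576.2, 78.3, 311.6]
tcp_rot: [-3.141, 0.0, 0.083]
ft_force: [-0.1, 1.7, -0.2]
opening: 0.314
grip_force: 30.0
```

```bash
python3 -m inch '[[0,0,0,0,0.5,0,1],[0,0,0,0,1,0,1],[0,0,0,0,1,0,1],[0,0,0,0,1,0,1],[0,0,0,0,1,0,1],[0,0,0,0,0.5,0,1],[0,0,0,0,0,0,1]]'
cat > ang.py <<'E'
from h import *
from b0 import cloud
u=np.array([-.0826,.9966])   # rail +y
def bar(p,W,s,dbg=False):
    # s: pivot (world xy). points near the rail's vertical plane and below rail, brass/red
    hsv=cv2.cvtColor(p['img'],cv2.COLOR_RGB2HSV); ok=p['depth']>0
    y=(W[...,:2]-s)@u; x=(W[...,:2]-s)@np.array([.9966,.0826]); z=W[...,2]-257
    red=(hsv[...,1]>170)&((hsv[...,0]<6)|(hsv[...,0]>174))
    m=ok&(abs(x)<45)&(z<60)&(z>-160)&(abs(y)<200)
    g=(hsv[...,0]>17)&(hsv[...,0]<28)&(hsv[...,1]>120)&(hsv[...,2]>90)
    return y,z,m&red,m&g
if __name__=='__main__':
    e=env.state()['eef_pos']; s=e[:2]; print(e)
    for n in ['scene','top']:
        p=env.read_camera(n); W=cloud(p); y,z,r,g=bar(p,W,s)
        for sg in (1,-1):
            for nm,k in(('red',r),('brass',g)):
                q=k&(y*sg>90); print(n,nm,sg,q.sum(), y[q].mean().round(1),z[q].mean().round(1), y[q].min().round(),y[q].max().round(),z[q].min().round(),z[q].max().round())
        if n=='scene': cv2.imwrite('pics/s2.png',cv2.resize(p['img'][150:330,180:480,::-1],None,fx=2.6,fy=2.6))
    b=W[abs(W[...,2]-212)<4]; yy=(b[:,:2]-s)@u; print('brick near edge y',np.percentile(yy[(yy>100)&(yy<350)],[0.5,1,2,5,50]))
E
python3 ang.py
```

```text
t: 7.22
eef_pos: [580.5, 27.5, 311.6]
tcp_rot: [3.14, -0.0, 0.082]
ft_force: [1.1, -2.1, -1.6]
opening: 0.309
grip_force: 30.0
[580.4678233   27.48755882 311.58394085]
scene red 1 370 152.3 3.2 117.0 172.0 -27.0 28.0
scene brass 1 405 152.4 23.0 100.0 200.0 -40.0 56.0
scene red -1 172 -100.1 -81.7 -123.0 -90.0 -115.0 -63.0
scene brass -1 225 -124.9 -63.4 -162.0 -90.0 -101.0 -39.0
top red 1 65 157.2 1.9 144.0 170.0 -125.0 29.0
top brass 1 92 150.2 42.4 135.0 176.0 25.0 56.0
top red -1 36 -102.4 -77.2 -118.0 -91.0 -89.0 -65.0
top brass -1 107 -125.4 -53.8 -160.0 -102.0 -107.0 27.0
brick near edge y [169.13304688 169.94904521 170.91696903 174.86716491 226.42371925]
```

View pics/s2.png

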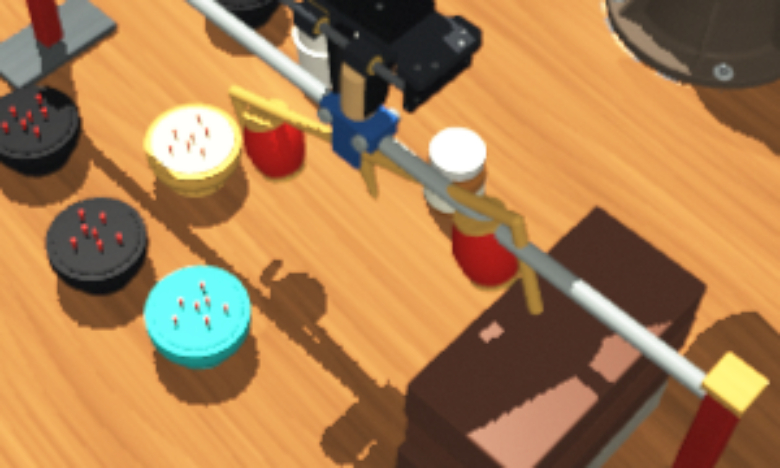

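```bash
cat > meas.py <<'E'
import sys
from ang import *
def theta(p,s):
    W=cloud(p); y,z,r,g=bar(p,W,s)
    P=[]
    for sg in (1,-1):
        k=r&(y*sg>75)&(y*sg<190); P.append((np.median(y[k]),np.median(z[k])))
    (a,b),(c,d)=P
    return np.arctan2(b-d,a-c),(a+c)/2
N=int(sys.argv[1]); T=[];F=[];fr=[]
for i in range(N):
    T.append(env.state()['t']); fr.append(env.read_camera('scene'))
st=env.state(); tn=st['t']; s=st['eef_pos'][:2]
for p in fr: F.append(theta(p,s)[0])
T=np.array(T)-tn; F=np.array(F); wn=4.89
A=np.c_[np.cos(wn*T),np.sin(wn*T)/wn]; 
c=np.linalg.lstsq(A,F,rcond=None)[0]; c3=np.linalg.lstsq(np.c_[A,np.ones(N)],F,rcond=None)[0]
print('t',tn,'eef',st['eef_pos'].round(1),'ft',st['ft_force'].round(1)); print(F.round(3))
B=np.array([600.5,-198.5])-s; print('to burner along tool y mm',B@-u,'across',B@[.9966,.0826])
print('th,thd now',c.round(3),'amp',np.hypot(c[0],c[1]/wn).round(3),'with offset',c3.round(3),'res',np.std(F-A@c).round(4))
E
python3 -m inch '[[0,0,0,0,0.6,0,1],[0,0,0,0,1.25,0,1],[0,0,0,0,1.25,0,1],[0,0,0,0,1.25,0,1],[0,0,0,0,1.6,0,1],[0,0,0,0,3,0,1],[0,0,0,0,3.3,0,1],[0,0,0,0,3.3,0,1],[0,0,0,0,3.3,0,1],[0,0,0,0,2.8,0,1],[0,0,0,0,1,0,1],[0,0,0,0,0,0,1]]' && python3 meas.py 10
```

```text
t: 8.82
eef_pos: [599.5, -199.6, 311.6]
tcp_rot: [3.14, -0.001, 0.081]
ft_force: [5.7, -0.4, -3.0]
opening: 0.314
grip_force: 30.0
t 9.325 eef [ 599.4 -198.7  311.6] ft [ 5.7 -0.9 -2.1]
[0.063 0.102 0.129 0.151 0.165 0.17  0.163 0.147 0.123 0.099]
to burner along tool y mm -0.16018649342051924 across 1.0675796920908243
th,thd now [ 0.055 -0.79 ] amp 0.17 with offset [ 0.052 -0.745  0.008] res 0.0025
```

```bash
cat > plan.py <<'E'
import sys, numpy as np
th,thd,shift,N=float(sys.argv[1]),float(sys.argv[2]),float(sys.argv[3]),int(sys.argv[4])  # shift cm along tool y
wn,dt=4.89,.125
lag=float(sys.argv[5]) if len(sys.argv)>5 else 0.01
# tool y = -rail y: a_rail=-a_tool, so dthd=+2.44*dv_tool (m/s)
def imp(i): # effect at tf of unit cm displacement in row i
    tf=N*dt+.1; e=np.zeros(2)
    for k,sg in((i,1),(i+1,-1)):
        r=tf-k*dt-lag; J=2.44*sg*.01/dt; e+=J*np.array([np.sin(wn*r)/wn,np.cos(wn*r)])
    return e
tf=N*dt+.1
f0=np.array([th*np.cos(wn*tf)+thd*np.sin(wn*tf)/wn, -th*wn*np.sin(wn*tf)+thd*np.cos(wn*tf)])
A=np.array([list(imp(i))+[1] for i in range(N)]).T
# penalise accelerations (differences)
D=np.diff(np.vstack([np.zeros(N),np.eye(N),np.zeros(N)]),axis=0); H=D.T@D+.05*np.eye(N)
K=np.block([[H,A.T],[A,np.zeros((3,3))]])
d=np.linalg.solve(K,np.r_[np.zeros(N),-f0,shift])[:N]
d=np.round(d,1 if abs(d).max()>.8 else 2)
print(d,d.sum(),'res',f0+A[:2]@d)
E
python3 plan.py .055 -.78 0 10; python3 plan.py .055 -.78 0 8
```

```text
[ 0.2  0.7  1.2  1.3  0.9  0.2 -0.7 -1.3 -1.5 -1. ] 0.0 res [-0.00067375  0.0080599 ]
[-1.  -0.1  1.4  2.1  1.5 -0.1 -1.7 -2.1] 0.0 res [ 0.00047499 -0.0015036 ]
```

```bash
sed -i 's/H=D.T@D+.05\*np.eye(N)/C=np.tril(np.ones((N,N))); H=D.T@D+.05*np.eye(N)+.3*C.T@C/; s/^print(d,/print(list(np.cumsum(d).round(2)));print(list(d),/' plan.py; for n in 11 13 15; do python3 plan.py .055 -.78 0 $n; done
```

```text
[np.float64(-0.7), np.float64(-0.5), np.float64(0.8), np.float64(2.4), np.float64(3.6), np.float64(3.7), np.float64(2.7), np.float64(1.1), np.float64(-0.2), np.float64(-0.5), np.float64(0.1)]
[np.float64(-0.7), np.float64(0.2), np.float64(1.3), np.float64(1.6), np.float64(1.2), np.float64(0.1), np.float64(-1.0), np.float64(-1.6), np.float64(-1.3), np.float64(-0.3), np.float64(0.6)] 0.10000000000000026 res [-0.00025756 -0.00183124]
[np.float64(-0.5), np.float64(-0.5), np.float64(0.3), np.float64(1.4), np.float64(2.3), np.float64(2.4), np.float64(1.7), np.float64(0.4), np.float64(-1.0), np.float64(-1.9), np.float64(-1.9), np.float64(-1.1), np.float64(-0.1)]
[np.float64(-0.5), np.float64(0.0), np.float64(0.8), np.float64(1.1), np.float64(0.9), np.float64(0.1), np.float64(-0.7), np.float64(-1.3), np.float64(-1.4), np.float64(-0.9), np.float64(-0.0), np.float64(0.8), np.float64(1.0)] -0.09999999999999987 res [ 0.00292965 -0.00626294]
[np.float64(-0.3), np.float64(-0.1), np.float64(0.6), np.float64(1.5), np.float64(2.1), np.float64(2.1), np.float64(1.4), np.float64(0.2), np.float64(-1.0), np.float64(-1.8), np.float64(-2.0), np.float64(-1.5), np.float64(-0.7), np.float64(0.0), np.float64(0.2)]
[np.float64(-0.3), np.float64(0.2), np.float64(0.7), np.float64(0.9), np.float64(0.6), np.float64(-0.0), np.float64(-0.7), np.float64(-1.2), np.float64(-1.2), np.float64(-0.8), np.float64(-0.2), np.float64(0.5), np.float64(0.8), np.float64(0.7), np.float64(0.2)] 0.20000000000000023 res [-0.00097659  0.00162753]
```

Taking the 15-row plan, with peaks of ±2 cm, inside the rail's limit.

```bash
python3 -m inch '[[0,0,0,0,-0.3,0,1],[0,0,0,0,0.2,0,1],[0,0,0,0,0.7,0,1],[0,0,0,0,0.9,0,1],[0,0,0,0,0.6,0,1],[0,0,0,0,0,0,1],[0,0,0,0,-0.7,0,1],[0,0,0,0,-1.2,0,1],[0,0,0,0,-1.2,0,1],[0,0,0,0,-0.8,0,1],[0,0,0,0,-0.2,0,1],[0,0,0,0,0.5,0,1],[0,0,0,0,0.8,0,1],[0,0,0,0,0.7,0,1],[0,0,0,0,0.1,0,1],[0,0,0,0,0,0,1]]' && python3 meas.py 14
```

```text
t: 11.32
eef_pos: [599.5, -199.5, 311.6]
tcp_rot: [3.141, -0.001, 0.082]
ft_force: [6.4, 0.7, -1.8]
opening: 0.311
grip_force: 30.0
t 12.025 eef [ 599.5 -199.5  311.6] ft [ 6.5  0.  -2.5]
[ 0.002  0.003 -0.002 -0.006 -0.006 -0.007 -0.006 -0.005 -0.003 -0.002
  0.     0.002  0.012  0.01 ]
to burner along tool y mm -0.9374818564957276 across 1.0556395402697032
th,thd now [0.005 0.015] amp 0.006 with offset [0.007 0.059 0.007] res 0.0036
```

```bash
cat >> meas.py <<'E'
p=fr[-1]
cv2.imwrite('pics/m_%d.png'%int(tn*100),cv2.resize(p['img'][130:300,170:370,::-1],None,fx=3.5,fy=3.5))
if N>20:
    for n in ['scene','top']:
        p=env.read_camera(n); W=cloud(p); im=p['img'].astype(int)
        k=(W[...,2]>44)&(W[...,2]<75)&(np.hypot(W[...,0]-600,W[...,1]+198)<75)&(p['depth']>0); q=W[k]
        c,r=cv2.minEnclosingCircle(q[:,:2].astype(np.float32)); print(n,'burner',c,r,len(q))
        y,z,r_,g=bar(p,W,s); k=g&(abs(y)<25)&(z<-35)&(z>-80); print('pointer y',np.median(y[k]),k.sum(), W[k].mean(0))
        k=(W[...,2]>288)&(W[...,2]<302)&(np.hypot(W[...,0]-600,W[...,1]+198)<55)&(im[...,2]>im[...,0]+60); q=W[k]
        if len(q)>5: print('trolley top',len(q),cv2.minAreaRect(q[:,:2].astype(np.float32)))
        yy=(W[...,:2]-s)@u; rr=r_; print('lantern mids',[np.round([yy[rr&(yy*sg>75)].min(),yy[rr&(yy*sg>75)].max()]) for sg in(1,-1)])
E
python3 meas.py 26
```

```text
t 13.325 eef [ 599.5 -199.5  311.6] ft [ 6.3 -0.6 -2.9]
[ 0.014  0.018  0.02   0.021  0.024  0.02   0.021  0.02   0.014  0.015
  0.01   0.005  0.001  0.003 -0.002 -0.005 -0.008 -0.006 -0.003 -0.007
 -0.005 -0.002  0.006  0.003  0.005  0.01 ]
to burner along tool y mm -0.9094049867125489 across 1.069268065799683
th,thd now [0.008 0.058] amp 0.014 with offset [0.008 0.059 0.007] res 0.002
scene burner (603.3078002929688, -200.066650390625) 52.633888244628906 869
pointer y 3.6161650839277035 14 [ 603.95418053 -195.95982366  212.05803828]
trolley top 158 ((602.7986450195312, -197.38516235351562), (33.77937316894531, 60.06365203857422), 10.096976280212402)
lantern mids [array([113., 161.]), array([-149., -102.])]
top burner (584.536376953125, -157.500732421875) 13.136601448059082 28
pointer y nan 0 [nan nan nan]
  return _methods._mean(a, axis=axis, dtype=dtype,
  ret = ret.dtype.type(ret / rcount)
meas.py:28: RuntimeWarning: Mean of empty slice.
  y,z,r_,g=bar(p,W,s); k=g&(abs(y)<25)&(z<-35)&(z>-80); print('pointer y',np.median(y[k]),k.sum(), W[k].mean(0))
  ret = um.true_divide(
Traceback (most recent call last):
  File "meas.py", line 31, in <module>
    yy=(W[...,:2]-s)@u; rr=r_; print('lantern mids',[np.round([yy[rr&(yy*sg>75)].min(),yy[rr&(yy*sg>75)].max()]) for sg in(1,-1)])
                                                               ~~~~~~~~~~~~~~~~~~~~~^^
ValueError: zero-size array to reduction operation minimum which has no identity
```

```bash
python3 -c "
from cell import env;print(env.state()['t'])"; python3 plan.py .0066 .05 0 10; python3 plan.py .0066 .05 0 7
```

```text
13.425
[np.float64(-0.03), np.float64(-0.12), np.float64(-0.22), np.float64(-0.28), np.float64(-0.26), np.float64(-0.17), np.float64(-0.05), np.float64(0.04), np.float64(0.05), np.float64(-0.0)]
[np.float64(-0.03), np.float64(-0.09), np.float64(-0.1), np.float64(-0.06), np.float64(0.02), np.float64(0.09), np.float64(0.12), np.float64(0.09), np.float64(0.01), np.float64(-0.05)] -2.0816681711721685e-17 res [6.50977436e-05 5.05592429e-04]
[np.float64(-0.01), np.float64(-0.1), np.float64(-0.23), np.float64(-0.31), np.float64(-0.28), np.float64(-0.14), np.float64(0.01)]
[np.float64(-0.01), np.float64(-0.09), np.float64(-0.13), np.float64(-0.08), np.float64(0.03), np.float64(0.14), np.float64(0.15)] 0.009999999999999981 res [-0.00023906  0.00036668]
```

View pics/m_1332.png

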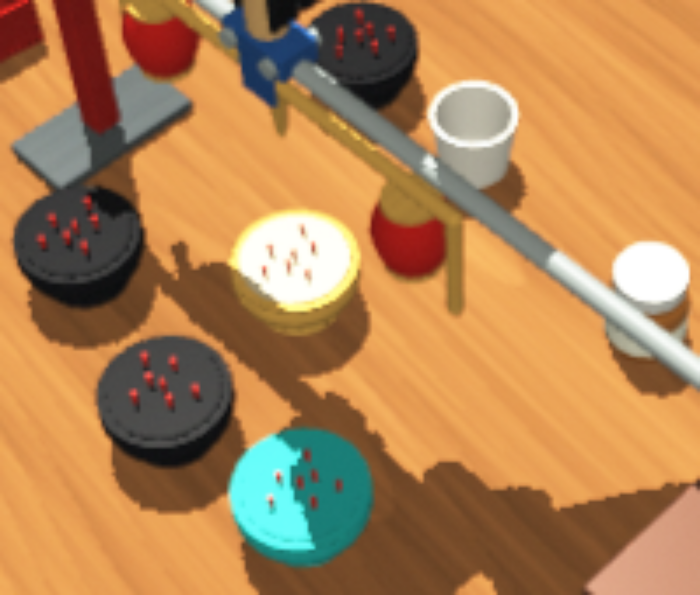

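The bar hangs free and parallel to the rail, with the pointer at crop (283,120) and the burner at (295,265), undisturbed. One last small damping move.

```bash
python3 -m inch '[[0,0,0,0,-0.03,0,1],[0,0,0,0,-0.09,0,1],[0,0,0,0,-0.1,0,1],[0,0,0,0,-0.06,0,1],[0,0,0,0,0.02,0,1],[0,0,0,0,0.09,0,1],[0,0,0,0,0.12,0,1],[0,0,0,0,0.08,0,1],[0,0,0,0,0,0,1],[0,0,0,0,-0.03,0,1],[0,0,0,0,0,0,1]]' && python3 meas.py 20
```

```text
t: 14.8
eef_pos: [599.5, -199.5, 311.6]
tcp_rot: [3.141, -0.001, 0.082]
ft_force: [5.5, -0.6, -2.5]
opening: 0.31
grip_force: 30.0
t 15.8 eef [ 599.5 -199.5  311.6] ft [ 6.3 -0.4 -3. ]
[ 0.013  0.012  0.009  0.008  0.005 -0.001  0.004  0.    -0.004  0.001
 -0.001  0.001 -0.002 -0.     0.004  0.006  0.004  0.008  0.008  0.012]
to burner along tool y mm -0.8676723612433737 across 1.0576467688299573
th,thd now [0.003 0.012] amp 0.004 with offset [0.006 0.024 0.007] res 0.003
```

```bash
python3 -m inch '[[0,0,0,0,0,0,1],[0,0,0,0,0,0,1],[0,0,0,0,0,0,1],[0,0,0,0,0,0,1],[0,0,0,0,0,0,1],[0,0,0,0,0,0,1],[0,0,0,0,0,0,1],[0,0,0,0,0,0,1],[0,0,0,0,0,0,1],[0,0,0,0,0,0,1],[0,0,0,0,0,0,1],[0,0,0,0,0,0,1],[0,0,0,0,0,0,1],[0,0,0,0,0,0,1],[0,0,0,0,0,0,1],[0,0,0,0,0,0,1]]'; python3 -m inch '[[0,0,0,0,0,0,-0.2],[0,0,0,0,0,0,-0.2],[0,0,0,0,0,0,-0.2],[0,0,0,0,0,0,-0.2],[0,0,0,0,0,0,-0.2],[0,0,0,0,0,-0.5,-0.2],[0,0,0,0,0,-2,-0.2],[0,0,0,0,0,-3,-0.2],[0,0,0,0,0,-4,-0.2],[0,0,0,0,0,-3,-0.2],[0,0,0,0,0,-1,-0.2],[0,0,0,0,0,0,-0.2]]'; python3 meas.py 14
```

```text
t: 17.8
eef_pos: [599.5, -199.4, 311.6]
tcp_rot: [3.141, -0.001, 0.082]
ft_force: [7.0, 0.8, -2.4]
opening: 0.312
grip_force: 30.0
t: 19.3
eef_pos: [599.2, -198.3, 446.4]
tcp_rot: [3.141, -0.0, 0.083]
ft_force: [0.2, -0.6, -0.2]
opening: 0.6
grip_force: 0.0
t 20.0 eef [ 599.2 -198.3  446.6] ft [-0.3  0.1  0. ]
[0.    0.003 0.005 0.01  0.006 0.014 0.011 0.014 0.013 0.015 0.013 0.016
 0.016 0.012]
to burner along tool y mm 0.31820339591081337 across 1.3186967859941285
th,thd now [ 0.001 -0.077] amp 0.016 with offset [ 0.004 -0.032  0.008] res 0.0038
```

```bash
python3 - <<'E'
from ang import *
for n in ['scene','top']:
    p=env.read_camera(n); W=cloud(p); im=p['img'].astype(int)
    k=(W[...,2]>344)&(W[...,2]<356)&(np.hypot(W[...,0]-600,W[...,1]+198)<40)&(im[...,0]>im[...,2]+40); q=W[k]
    if len(q)>9: print(n,'knob',len(q),cv2.minEnclosingCircle(q[:,:2].astype(np.float32)))
    for t in ['burner','tea_cup','oil_jar','bricks']:
        print(t,[w(p,d['centre']).round() for d in env.find_in(p,t)[:5]])
    if n=='scene': cv2.imwrite('pics/end.png',p['img'][:,:,::-1])
print(env.state()['t'])
E
```

```text
scene knob 101 ((601.3560180664062, -198.14527893066406), 15.264556884765625)
burner [array([729., -29.,  55.]), array([ 715., -322.,   49.]), array([ 425., -341.,   57.]), array([ 751., -156.,   54.]), array([ 612., -190.,   50.])]
tea_cup [array([ 400., -221.,   37.])]
oil_jar [array([427.,   8.,  74.])]
bricks [array([610., 275., 210.])]
burner [array([715., -36.,  55.]), array([ 752., -154.,   55.]), array([ 595., -169.,   54.])]
tea_cup []
oil_jar [array([420.,  -5.,  76.]), array([ 591., -169.,   55.])]
bricks [array([554., 236., 215.])]
20.5
```

View pics/end.png

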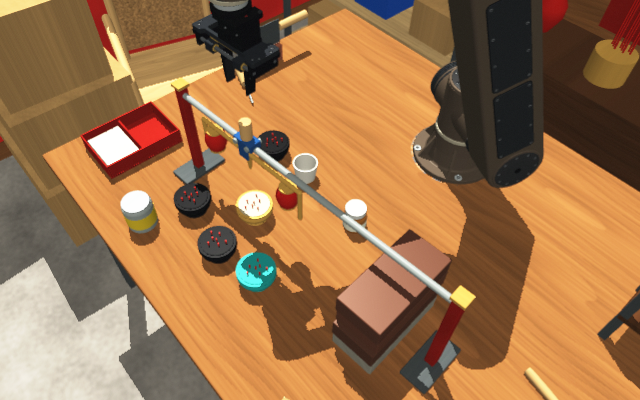

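The bar hangs level over the burner (255,207), the gripper is clear at (240,75), and everything else is where it stood. Handing in.

```bash
python3 -c "
from cell import env;print(env.job_done())"
```

```text
the job is handed in; nothing more can be done
None
```

I handed the job in at about 20.5 s. The lantern bar hangs free over the brass burner, centred to within about 2 mm and rocking by less than about 0.02 rad. The knob is released, and the bricks, burner, cup and jar are where they stood.

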